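Sweep the loose tape rolls into the letter tray

ROBOT

A 6-joint arm with a two-finger parallel gripper is mounted at the origin on the work surface. World frame = base frame: x ahead of the robot, y to its left, z up, the work surface at z = 0. Lengths are in mm, angles in rad, forces in N, time in s.
With the tool pointing down it reaches from about 350 to 875 mm from the base axis. Payload 4.2 kg.
Tool frame: the origin (TCP) lies on the mounting face of the last link; the fingertips stand 173 mm ahead of it and the grasp point (between the pads) lies 155 mm ahead of it; z points along the fingers, y is the line along which they close (so a half turn about z gives the same grasp; the last joint's range is limited). The gripper opens to 85 mm and grips with 20 to 120 N. Pads are 22 mm wide; open, the fingers measure 114 mm over their backs; the gripper's body (76 mm by 85 mm) begins 54 mm behind the grasp point. The pads swing forward as they close: fully open they stand 13 mm farther back than shut.
Start: joints at [-1.028, 0.385, 0.008, 0, -1.194, -0.259], TCP at [175.02, -599.973, 404.712] pointing down, gripper open.
Joint ranges: [-3.14, 3.14], [-1.21, 2.06], [-1.07, 1.41], [-3.16, 2.05], [-2.99, -0.16], [-3.1, 3.1]. Speed limits (rad/s): [2.79, 2.79, 3.14, 3.14, 3.14, 3.14].

INTERFACE

Orientations are given as a unit quaternion [x, y, z, w].
In Python, from bench import arm gives the robot as it stands. The module is installed in compiled form; this text tells all that it offers.
- The arm moves only by the tool move_arm, never from a script. Its arguments are lists of equal length, an entry for each row: "fingers": the finger opening in mm, from 0 to 85.4; "travel": the shift along the tool's x, y, z in mm, a list of three; "dr": the turn, a rotation vector about the tool's x, y, z in rad, a list of three. A call has 1 to 10 rows; each row is the pose to reach, as a shift and turn from the pose commanded when the call began, along the tool's axes at that moment; what a row does not reach only later rows make up. A row lasts 1/10 s, in which the tool goes at most 50 mm and 8.59 degrees, less where a joint would pass 70% of its speed; a pose out of reach is approached as far as the arm can. A call with a gripper value outside its range is refused whole. The fingers move at their own pace and stop on an object; the grip force is fixed at half the most. Time passes only in rows, so rows that repeat a pose let the fingers close. It gives the time, the measured TCP pose, the force, the opening and the grip force at its end, in the units of the state.
- arm.read_state(): the state, without advancing time (a new reading comes with each control period).
- arm.get_image(name): name is "side" or "top" or "wrist"; returns the picture (480x640x3 uint8, red, green, blue); there is no depth.
- arm.camera_model(name): a dict with "intrinsics" (3x3 intrinsics, pixels), "pose" (4x4, takes a point from camera to world coordinates). Camera axes: x right, y up, looking along -z (the intrinsics and any distortion apply to the point x, -y, -z); pixel columns grow to the right and rows downward; lengths in mm; the calibration is good to about 2 mm. A picture is of the moment at which its call begins: read the wrist's pose just before it. camera_model takes no time and is no camera call; for the wrist camera it gives the pose at the moment of the call.
- arm.job_done(): hands the job in; it is judged then, once.
The state is a dict: "clock": time; "joints": joint angles; "joint_vel": joint speeds; "joint_efforts": joint torques, N m; "position": TCP position; "ee_rot": TCP orientation; "contact_force": force on the tool from outside, world axes, zero at the start; "wrist_torque": the same for the moment, N m; "gripper_width": finger opening in mm; "grasp_force": force on a finger pad.
Only numpy, scipy, OpenCV 4.12 (cv2) and the standard library are available. Lean on these libraries where they do the work, as an engineer would, in place of code of your own. Each camera call takes 0.05 s, during which the arm holds its last target. There are 200 camera calls.

TASK

Sweep the three loose rolls of tape (green, blue, yellow) across the desk and in through the open front of the black letter tray, so that each lies flat and completely inside, with nothing sticking out past the front edge. Only push them along the desk: do not pick up, lift or tip any of them. Leave the eraser and the other desk things where they are.

Things in the scene. Friction and masses are not known exactly. Their poses are not given: they have to be found in the camera images.
- roll_green: roll of green adhesive tape lying flat on the desk, a ring 52 mm across and 19 mm high with a 25 mm hole, about 35 g; origin at the centre of its underside, z is its axis. Slides freely on the desk
- roll_blue: roll of blue adhesive tape lying flat on the desk, a ring 52 mm across and 19 mm high with a 25 mm hole, about 35 g; origin at the centre of its underside, z is its axis. Slides freely on the desk
- roll_yellow: roll of yellow adhesive tape lying flat on the desk, a ring 52 mm across and 19 mm high with a 25 mm hole, about 35 g; origin at the centre of its underside, z is its axis. Slides freely on the desk
- tray: black letter tray fixed to the desk: 220 mm deep (x), 330 mm wide (y), side and back walls 4 mm thick, 40 mm high; open front without wall or lip, floor flush with the desk, so rolls slide straight in. Origin at desk level, centre of the tray; x points from the open front (x = -110 mm) to the back wall, y along the front. Fixed stack of cards inside, 17 mm high, x = 24 to 100, y = -34 to 94 mm
- tray_mouth (a point): middle of the tray's open front edge, at desk level; axes as the tray
- eraser: white eraser in a blue sleeve, loose on the desk among the rolls, 60 (x) x 24 (y) x 13 (z) mm, 30 g, not to be disturbed; origin at the centre of its underside
- clip_box: clear box of paper clips, loose, 45 (x) x 70 (y) x 22 mm, not to be disturbed; origin at the centre of its underside
- stapler: red and black stapler, loose, 140 (x) x 36 (y) x 53 mm, not to be disturbed; origin at the centre of its underside
- glue_stick: glue stick standing upright, loose, 28 mm across and 85 mm high, not to be disturbed; origin at the centre of its underside
- pen_cup: dark pen cup, loose, 76 mm across, 100 mm high, pens to about 165 mm, not to be disturbed; origin at the centre of its underside
- note_pad: yellow pad of sticky notes fixed to the desk, 76 x 76 x 14 mm; origin at the centre of its underside

How it is judged:
By the outcome, as a careful person would: the job done as asked, in the order asked, and still so for the second after the job is handed in, with the robot touching nothing.
It also fails if it takes over 72 s, if anything falls off the work surface, if the arm or the gripper's body presses on something with over 40 N, if the wrist force passes 120 N, or if a joint passes its speed limit or range.

## Working session

There is one attempt and no reset: what is moved stays moved. The work goes in short steps, Python scripts to look and compute and a tool call to move; the robot and the scene stay as the last step left them, time stands still between calls to the robot, and variables do not carry over. Pictures are saved under pics/ and viewed, at most 10 in all, crops included, and the job is handed in when it is done.

Besides the shell and the picture viewer there is one more tool, called after "Call:" by a JSON object that holds its "fn" and its "kwargs". move_arm: Moves the arm, as the interface text tells. Its arguments: {"type":"object","properties":{"fingers":{"type":"array","items":{"type":"number"}},"travel":{"type":"array","items":{"type":"array","items":{"type":"number"}}},"dr":{"type":"array","items":{"type":"array","items":{"type":"number"}}}},"required":["fingers","travel","dr"]}

```bash
mkdir -p pics
python3 - <<'E'
from bench import arm
import cv2,numpy as np
s=arm.read_state();print({k:np.round(v,3).tolist() for k,v in s.items()})
for n in("top","side"):
    im=arm.get_image(n);cv2.imwrite(f"pics/{n}0.png",im[:,:,::-1])
    c=arm.camera_model(n);print(n,c)
E
```

```text
{'clock': 0.0, 'joints': [-1.028, 0.386, 0.007, -0.001, -1.194, -0.259], 'joint_vel': [0.002, 0.0, -0.0, 0.001, 0.001, -0.001], 'joint_efforts': [-0.002, -39.229, 18.84, 4.186, -0.005, -0.0], 'position': [174.984, -599.789, 403.619], 'ee_rot': [-0.141, 0.99, 0.001, -0.0], 'contact_force': [-0.127, 0.013, -0.252], 'wrist_torque': [0.014, 0.009, -0.03], 'grasp_force': 0.0, 'gripper_width': 85.656}
top {'intrinsics': array([[447.93598241,   0.        , 317.81954906],
       [  0.        , 447.93598241, 247.09670623],
       [  0.        ,   0.        ,   1.        ]]), 'pose': array([[ 2.24872034e-02,  9.88237747e-01, -1.51262955e-01,
         4.14263070e+02],
       [-9.99657575e-01,  2.42514504e-02,  9.82854989e-03,
        -1.11735384e+01],
       [ 1.33812900e-02,  1.50990142e-01,  9.88444697e-01,
         1.12655939e+03],
       [ 0.00000000e+00,  0.00000000e+00,  0.00000000e+00,
         1.00000000e+00]])}
side {'intrinsics': array([[450.60171317,   0.        , 323.28349735],
       [  0.        , 450.60171317, 241.67032773],
       [  0.        ,   0.        ,   1.        ]]), 'pose': array([[ 9.78617056e-01,  1.48845377e-01, -1.41963770e-01,
         4.41159215e+02],
       [-2.05683745e-01,  7.02469703e-01, -6.81344636e-01,
        -6.11130593e+02],
       [-1.68975164e-03,  6.95975122e-01,  7.18063907e-01,
         6.59495063e+02],
       [ 0.00000000e+00,  0.00000000e+00,  0.00000000e+00,
         1.00000000e+00]])}
```

View pics/top0.png

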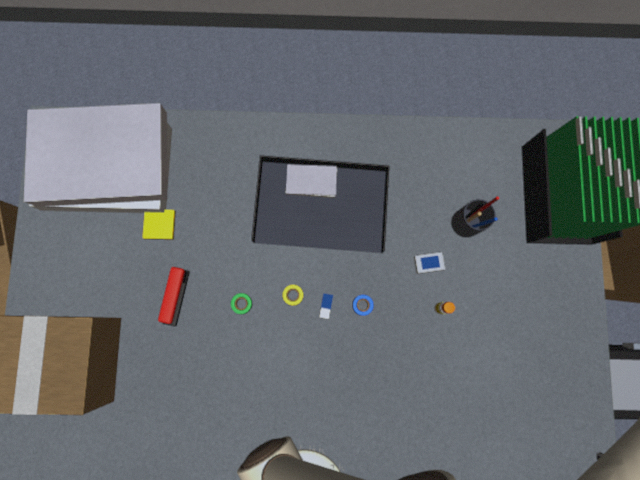

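View pics/side0.png

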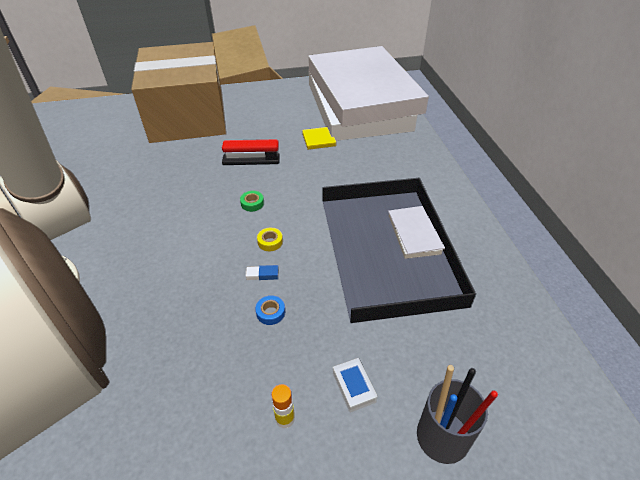

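The top view shows green at (242,303), yellow at (293,295), the eraser at (326,306), blue at (363,305), and the tray front running from (254,242) to (384,251). In the side view, green is at (252,200), yellow at (270,239), blue at (270,309), and the tray opens to the left.

```bash
cat > h.py <<'E'
import numpy as np,cv2
from bench import arm
def ray(n,uv):
    c=arm.camera_model(n);K=c["intrinsics"];P=c["pose"]
    x=np.linalg.inv(K)@np.array([uv[0],uv[1],1.]);d=P[:3,:3]@np.array([x[0],-x[1],-x[2]])
    return P[:3,3],d/np.linalg.norm(d)
def onz(n,uv,z):
    o,d=ray(n,uv);return o+d*(z-o[2])/d[2]
def tri(a,b):
    (o,d),(p,e)=ray("top",a),ray("side",b)
    t=np.linalg.lstsq(np.c_[d,-e],p-o,rcond=None)[0]
    A,B=o+d*t[0],p+e*t[1];return (A+B)/2,np.linalg.norm(A-B)
R={"green":(45,80,120,450,(150,250)),"blue":(100,118,150,0,0),"yellow":(24,34,150,0,0)}
def mask(im,n):
    h=cv2.cvtColor(im,cv2.COLOR_RGB2HSV);lo,hi=R[n][:2]
    return cv2.inRange(h,(lo,120,60),(hi,255,255))
def blobs(im,n,amin=60):
    cs,_=cv2.findContours(mask(im,n),cv2.RETR_EXTERNAL,cv2.CHAIN_APPROX_NONE);out=[]
    for c in cs:
        if cv2.contourArea(c)>amin:
            x,y,w,hh=cv2.boundingRect(c);(cx,cy),ax,_=cv2.fitEllipse(c)
            out.append((round(cx,1),round(cy,1),w,hh,cv2.contourArea(c)))
    return out
E
python3 - <<'E'
from h import *
for n in("top","side"):
    im=cv2.cvtColor(cv2.imread(f"pics/{n}0.png"),cv2.COLOR_BGR2RGB)
    for c in R: print(n,c,blobs(im,c))
t=cv2.imread("pics/top0.png")[140:330,140:500];cv2.imwrite("pics/topc.png",cv2.resize(t,None,fx=2.2,fy=2.2,interpolation=cv2.INTER_CUBIC))
E
```

```text
top green [(241.0, 303.3, 21, 21, 309.0), (628.2, 210.8, 6, 26, 74.5), (618.9, 204.2, 7, 37, 101.5), (609.5, 198.2, 8, 46, 142.0), (600.3, 193.1, 8, 57, 172.0), (591.0, 188.0, 9, 67, 200.5), (581.9, 184.6, 9, 78, 233.0), (631.9, 150.2, 10, 63, 182.5), (622.6, 143.8, 8, 53, 149.0), (613.4, 138.6, 7, 43, 115.0), (604.3, 133.4, 6, 33, 86.0), (595.1, 127.8, 5, 22, 61.0)]
top blue [(362.7, 304.8, 21, 21, 320.0), (326.7, 300.8, 12, 15, 109.0), (429.8, 262.0, 18, 13, 155.0)]
top yellow [(292.5, 294.5, 20, 20, 304.0), (158.5, 224.6, 32, 30, 787.5)]
side green [(251.5, 200.7, 23, 21, 358.5)]
side blue [(448.7, 409.5, 18, 35, 212.5), (354.3, 381.0, 28, 31, 464.0), (269.9, 309.7, 30, 29, 654.0), (268.0, 272.1, 19, 15, 236.0)]
side yellow [(282.7, 408.0, 21, 17, 126.5), (269.4, 239.0, 25, 23, 445.5), (318.1, 137.9, 34, 23, 505.5)]
```

View pics/topc.png

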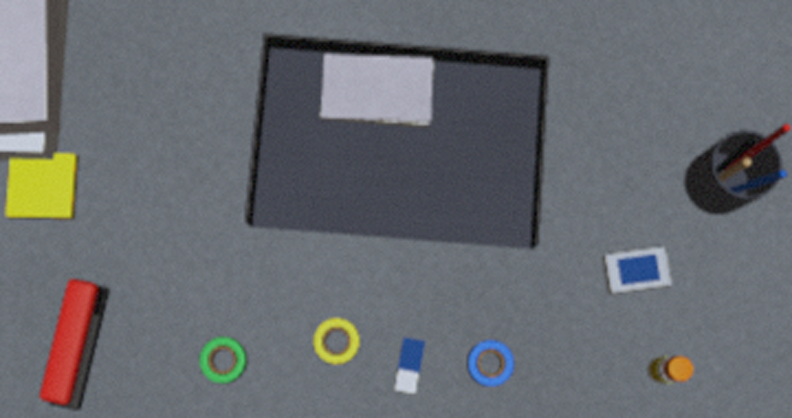

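The crop shows the tray's front corners at about (252.7,242.3) and (384.5,251.8) in full-image pixels. The cards lie back-left, and the eraser is between yellow and blue.

Run:
```python
from h import *
np.set_printoptions(precision=1,suppress=True)
for c,a,b in(("green",(241,303.3),(251.5,200.7)),("blue",(362.7,304.8),(269.9,309.7)),("yellow",(292.5,294.5),(269.4,239))):
    print(c,tri(a,b),onz("top",a,14),onz("side",b,12))
cr=lambda x,y:(x/2.2+140,y/2.2+140)
for n,p in(("FL",(249,226)),("FR",(537,247)),("BLtop",(266,36)),("BRtop",(547,58))):
    print(n,onz("top",cr(*p),0),onz("top",cr(*p),40))
for n,p in(("FL",(323,188)),("FR",(350,317)),("FRt",(350,300)),("BRt",(473,292)),("BLt",(419,179))):print("side",n,onz("side",p,0 if len(n)==2 else 40))
print("side FL",onz("side",(324,199),0),"FR",onz("side",(353,321),0))
for n,p in(("er1",(404,338)),("er2",(425,341)),("er3",(396,390)),("er4",(416,393)),("clip",(608,290)),("clip2",(670,283)),("stap1",(100,285)),("stap2",(80,408))): print(n,onz("top",cr(*p),8))
c=arm.camera_model("wrist");print(c["pose"])
```

```text
green (array([440.5, 164.7,   6.8]), np.float64(0.5322459984030629)) [440.1 163.5  14. ] [440.8 158.5  12. ]
blue (array([ 443.7, -136.8,    8.5]), np.float64(0.593690215990033)) [ 443.2 -136.2   14. ] [ 444.  -139.3   12. ]
yellow (array([464.8,  38. ,   7.1]), np.float64(0.07480525379580523)) [464.5  37.6  14. ] [464.6  33.1  12. ]
FL [593.9 142.2   0. ] [587.5 136.8  40. ]
FR [ 577.5 -191.3    0. ] [ 571.7 -184.9   40. ]
BLtop [823.5 132.2   0. ] [809.  127.1  40. ]
BRtop [ 805.3 -203.2    0. ] [ 791.4 -196.4   40. ]
side FL [606.3 183.3   0. ]
side FR [ 579.5 -175.1   -0. ]
side FRt [ 579.7 -168.    40. ]
side BRt [ 791.6 -195.3   40. ]
side BLt [810.4 121.7  40. ]
side FL [600.5 144.8   0. ] FR [ 582.6 -184.3    0. ]
er1 [468.7 -39.4   8. ]
er2 [465.9 -63.2   8. ]
er3 [410.4 -31.6   8. ]
er4 [407.6 -54.1   8. ]
clip [ 528.7 -271.3    8. ]
clip2 [ 538.4 -342.5    8. ]
stap1 [520.6 306.9   8. ]
stap2 [382.7 319.9   8. ]
[[  -0.3   -0.9   -0.3  102.2]
 [   1.    -0.3   -0.1 -619.9]
 [   0.    -0.3    1.   372.4]
 [   0.     0.     0.     1. ]]
```

```bash
cat >> h.py <<'E'
from scipy.spatial.transform import Rotation as Ro
M=np.array([586.,-24.5]);X=np.array([.9988,-.048]);Y=np.array([.048,.9988])
def t2w(x,y): return M+x*X+y*Y
def w2t(p): d=np.array(p)[:2]-M; return np.array([d@X,d@Y])
def go(xyz,ya):  # ya: world angle (deg) of tool y
    s=arm.read_state();r=Ro.from_quat(s["ee_rot"]);a=np.radians(ya)
    y=np.array([np.cos(a),np.sin(a),0]);z=np.array([0,0,-1.]);T=Ro.from_matrix(np.c_[np.cross(y,z),y,z])
    print("travel",np.round(r.inv().apply(np.array(xyz)-s["position"]),1),"dr",np.round((r.inv()*T).as_rotvec(),3),"pos",np.round(s["position"],1),"f",np.round(s["contact_force"],1),"t",s["clock"])
E
python3 - <<'E'
from h import *
for n,p in(("g",(440.5,162.5)),("b",(443.5,-137)),("y",(464.5,37))): print(n,w2t(p))
go((419,39.2,320),87.25)
E
```

```text
g [-154.3014  179.7916]
b [-136.929 -119.205]
y [-124.3062   55.5942]
travel [-413.1  545.    84.7] dr [ 0.002 -0.     0.332] pos [ 175.  -599.8  403.7] f [ 0.3 -0.2 -0. ] t 0.1
```

Call:
{"fn": "move_arm", "kwargs": {"fingers": [26, 26, 26, 26, 26, 26, 26, 26, 26, 26], "travel": [[-30, 40, 0], [-60, 80, 0], [-95, 125, 0], [-125, 165, 5], [-155, 205, 10], [-185, 245, 15], [-215, 285, 20], [-245, 325, 30], [-275, 363, 40], [-300, 396, 50]], "dr": [[0, 0, 0], [0, 0, 0.05], [0, 0, 0.1], [0, 0, 0.15], [0, 0, 0.2], [0, 0, 0.25], [0, 0, 0.3], [0, 0, 0.332], [0, 0, 0.332], [0, 0, 0.332]]}}

```text
clock: 1.1
position: [351.8, -134.8, 354.9]
ee_rot: [0.024, 1.0, 0.0, 0.001]
contact_force: [1.0, -0.6, -0.3]
gripper_width: 26.5
grasp_force: 0.0
```

```bash
python3 -c "
from h import *
go((419,39.2,225),87.25)"
```

```text
travel [-58.5 177.  130. ] dr [ 0.     0.001 -0.   ] pos [ 351.8 -134.8  354.9] f [ 1.  -0.6 -0.3] t 1.1
```

Call:
{"fn": "move_arm", "kwargs": {"fingers": [26, 26, 26, 26, 26, 26, 26, 26], "travel": [[-14, 40, 10], [-28, 80, 20], [-42, 120, 40], [-52, 150, 70], [-58, 175, 100], [-58, 177, 130], [-58, 177, 130], [-58, 177, 130]], "dr": [[0, 0, 0], [0, 0, 0], [0, 0, 0], [0, 0, 0], [0, 0, 0], [0, 0, 0], [0, 0, 0], [0, 0, 0]]}}

```text
clock: 1.9
position: [418.3, 37.2, 225.0]
ee_rot: [0.024, 1.0, -0.001, -0.001]
contact_force: [0.3, 0.2, 0.5]
gripper_width: 26.1
grasp_force: 0.0
```

```bash
python3 -c "
from h import *
go((419,39.2,178),87.25)
p=cv2.cvtColor(arm.get_image('side'),4);cv2.imwrite('pics/s1.png',cv2.resize(p[120:360,100:420],None,fx=2.4,fy=2.4))"
```

```text
travel [-0.7  2.  47. ] dr [-0.001 -0.001  0.   ] pos [418.3  37.2 225. ] f [0.3 0.2 0.5] t 1.9
```

View pics/s1.png

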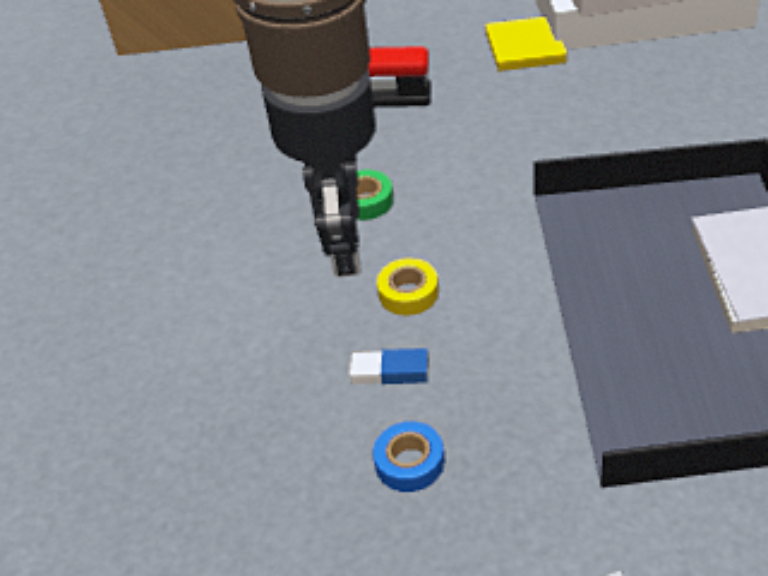

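The crop shows the fingers just behind the yellow roll, raised over bare desk and clear of everything. Next I lower and push.

Call:
{"fn": "move_arm", "kwargs": {"fingers": [26, 26, 26, 26, 26, 26, 26, 26, 26], "travel": [[0, 2, 20], [0, 2, 40], [0, 2, 47], [0, 2, 47], [-7, 2, 47], [-14, 2, 47], [-22, 2, 47], [-30, 2, 47], [-30, 2, 47]], "dr": [[0, 0, 0], [0, 0, 0], [0, 0, 0], [0, 0, 0], [0, 0, 0], [0, 0, 0], [0, 0, 0], [0, 0, 0], [0, 0, 0]]}}

```text
clock: 2.85
position: [449.9, 38.1, 178.2]
ee_rot: [0.024, 1.0, 0.0, 0.001]
contact_force: [-0.5, 0.4, -0.0]
gripper_width: 25.6
grasp_force: 0.0
```

```bash
python3 -c "
from h import *
go((*t2w(-70,55.6),178),87.25)
im=arm.get_image('side')
for b in blobs(im,'yellow'): print(b,onz('side',b[:2],8),w2t(onz('side',b[:2],8)))
p=cv2.cvtColor(im,4);cv2.imwrite('pics/s2.png',cv2.resize(p[120:360,100:420],None,fx=2.4,fy=2.4))"
```

```text
travel [-69.   -0.3   0.4] dr [ 0.001  0.002 -0.   ] pos [449.9  38.1 178.2] f [-0.5  0.4 -0. ] t 2.85
(282.9, 409.6, 21, 17, 130.5) [ 440.35082738 -319.1555294     8.        ] [-131.33092821 -301.29310305]
(279.5, 237.9, 25, 23, 431.0) [485.18548385  35.91041138   8.        ] [-103.59323848   55.49882212]
(318.2, 137.9, 33, 23, 506.0) [634.1214506  376.37745808   8.        ] [ 28.82158687 402.70623476]
```

View pics/s2.png

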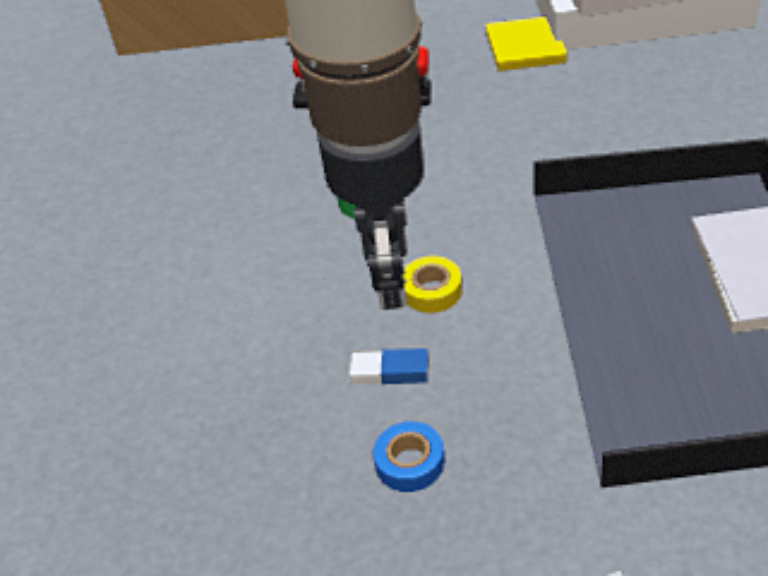

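The yellow roll sits flat in the cradle and has moved forward about 20 mm. I continue the push and then back off and lift.

Call:
{"fn": "move_arm", "kwargs": {"fingers": [26, 26, 26, 26, 26, 26, 26, 26, 26, 26], "travel": [[-8, 0, 0], [-16, 0, 0], [-24, 0, 0], [-32, 0, 0], [-40, 0, 0], [-48, 0, 0], [-55, 0, 0], [-61, 0, 0], [-66, 0, 0], [-68, 0, 0]], "dr": [[0, 0, 0], [0, 0, 0], [0, 0, 0], [0, 0, 0], [0, 0, 0], [0, 0, 0], [0, 0, 0], [0, 0, 0], [0, 0, 0], [0, 0, 0]]}}

```text
clock: 3.9
position: [516.8, 34.6, 177.9]
ee_rot: [0.024, 1.0, 0.0, 0.0]
contact_force: [-0.2, 0.2, -0.2]
gripper_width: 25.9
grasp_force: 0.2
```

Call:
{"fn": "move_arm", "kwargs": {"fingers": [26, 26, 26, 26, 26, 26], "travel": [[0, 0, 0], [15, 0, 0], [30, 0, -10], [30, 0, -50], [30, 0, -80], [30, 0, -80]], "dr": [[0, 0, 0], [0, 0, 0], [0, 0, 0], [0, 0, 0], [0, 0, 0], [0, 0, 0]]}}

```text
clock: 4.5
position: [487.4, 36.6, 262.1]
ee_rot: [0.023, 1.0, 0.002, 0.005]
contact_force: [0.4, 1.1, -0.9]
gripper_width: 26.0
grasp_force: 0.0
```

```bash
python3 -c "
from h import *
for n in ('top','side'):
    im=arm.get_image(n)
    for c in R:
        for b in blobs(im,c):
            w=onz(n,b[:2],8)
            if 380<w[0]<700 and abs(w[1])<200: print(n,c,b,w.round(1),w2t(w).round(1))
g=np.array([440.5,162.5])
a=g+Y*47
go((*a,260),87.25+90);go((*a,260),87.25-90)
print(arm.read_state()['joints'])
"
```

```text
top blue (362.7, 304.8, 21, 21, 319.0) [ 443.4 -136.9    8. ] [-137.  -119.1]
top blue (326.6, 300.7, 12, 15, 108.5) [451.4 -47.1   8. ] [-133.3  -29. ]
side green (251.5, 200.6, 23, 21, 357.5) [440.8 163.6   8. ] [-154.1  180.9]
side blue (269.9, 309.7, 30, 29, 652.0) [ 444.  -136.4    8. ] [-136.5 -118.6]
side blue (268.0, 272.2, 19, 15, 235.0) [451.2 -49.9   8. ] [-133.4  -31.9]
side yellow (311.4, 234.5, 25, 24, 436.0) [550.4  32.1   8. ] [-38.3  54.8]
travel [ 51.5 171.1  -1.3] dr [-0.     0.002 -1.571] pos [486.   36.1 258.6] f [-0.6 -1.  -0.5] t 4.6
travel [ 51.5 171.1  -1.3] dr [0.002 0.    1.57 ] pos [486.   36.1 258.6] f [-0.6 -1.  -0.5] t 4.6
[ 4.08094052e-01  3.20976807e-01 -5.17683369e-01 -4.49647829e-04
 -7.30267129e-01 -2.02689160e+00]
```

Call:
{"fn": "move_arm", "kwargs": {"fingers": [26, 26, 26, 26, 26, 26, 26, 26, 26, 26], "travel": [[5, 20, 0], [10, 40, 0], [15, 60, 0], [20, 80, 0], [25, 100, 0], [30, 120, 0], [35, 140, 0], [42, 155, 0], [50, 168, 0], [51, 171, 0]], "dr": [[0, 0, -0.14], [0, 0, -0.28], [0, 0, -0.42], [0, 0, -0.56], [0, 0, -0.7], [0, 0, -0.84], [0, 0, -0.98], [0, 0, -1.12], [0, 0, -1.26], [0, 0, -1.4]]}}

```text
clock: 5.6
position: [442.6, 210.1, 256.4]
ee_rot: [-0.628, 0.778, 0.0, -0.002]
contact_force: [-0.1, -0.6, 0.6]
gripper_width: 26.2
grasp_force: 0.0
```

```bash
python3 -c "
from h import *
a=np.array([440.6,163])+Y*47
go((*a,178),177.25)
"
```

```text
travel [-0.1 -0.4 78.4] dr [ 0.002 -0.002 -0.164] pos [442.6 210.1 256.4] f [-0.1 -0.6  0.6] t 5.6
```

Call:
{"fn": "move_arm", "kwargs": {"fingers": [26, 26, 26, 26, 26, 26, 26], "travel": [[0, 0, 0], [0, 0, 0], [0, 0, 30], [0, 0, 60], [0, 0, 78], [0, 0, 78], [0, 0, 78]], "dr": [[0, 0, -0.1], [0, 0, -0.164], [0, 0, -0.164], [0, 0, -0.164], [0, 0, -0.164], [0, 0, -0.164], [0, 0, -0.164]]}}

```text
clock: 6.3
position: [443.5, 209.2, 179.2]
ee_rot: [-0.687, 0.726, -0.0, -0.001]
contact_force: [0.5, -0.0, -0.1]
gripper_width: 26.1
grasp_force: 0.0
```

```bash
python3 -c "
from h import *
go((*t2w(-154,123+35),178),177.25)
im=arm.get_image('top');print([(b,onz('top',b[:2],8)) for b in blobs(im,'green')[:3]])
"
```

```text
travel [68.6 -0.1  1.3] dr [ 0.002 -0.002 -0.007] pos [443.5 209.2 179.2] f [ 0.5 -0.  -0.1] t 6.3
[((241.0, 303.2, 21, 21, 310.5), array([440.44332493, 164.50321613,   8.        ])), ((628.3, 210.1, 6, 26, 73.0), array([ 701.76788758, -821.9755737 ,    8.        ])), ((618.9, 205.2, 7, 37, 106.0), array([ 714.15576018, -798.51171736,    8.        ]))]
```

Call:
{"fn": "move_arm", "kwargs": {"fingers": [26, 26, 26, 26, 26, 26, 26, 26, 26, 26], "travel": [[7, 0, 1], [14, 0, 1], [22, 0, 1], [30, 0, 1], [38, 0, 1], [46, 0, 1], [54, 0, 1], [61, 0, 1], [66, 0, 1], [68, 0, 1]], "dr": [[0, 0, 0], [0, 0, 0], [0, 0, 0], [0, 0, 0], [0, 0, 0], [0, 0, 0], [0, 0, 0], [0, 0, 0], [0, 0, 0], [0, 0, 0]]}}

```text
clock: 7.35
position: [439.8, 140.8, 178.9]
ee_rot: [-0.687, 0.726, 0.0, -0.0]
contact_force: [0.0, 1.5, 0.3]
gripper_width: 26.2
grasp_force: 0.4
```

Call:
{"fn": "move_arm", "kwargs": {"fingers": [26, 26, 26, 26, 26, 26], "travel": [[0, 0, 0], [-15, 0, 0], [-25, 0, -10], [-25, 0, -50], [-25, 0, -80], [-25, 0, -80]], "dr": [[0, 0, 0], [0, 0, 0], [0, 0, 0], [0, 0, 0], [0, 0, 0], [0, 0, 0]]}}

```text
clock: 7.95
position: [442.4, 168.3, 262.8]
ee_rot: [-0.688, 0.726, -0.001, 0.005]
contact_force: [-0.1, 0.6, -0.0]
gripper_width: 25.9
grasp_force: 0.0
```

```bash
cat > look.py <<'E'
from h import *
def look():
    for n in ('top','side'):
        im=arm.get_image(n);cv2.imwrite(f"pics/last_{n}.png",im[:,:,::-1])
        for c in R:
            for b in blobs(im,c):
                w=onz(n,b[:2],8)
                if 380<w[0]<700 and abs(w[1])<200: print(n,c,b[2:],w.round(1),w2t(w).round(1))
E
python3 -c "
from look import *
look();go((*t2w(-200,123),260),87.25)"
```

```text
top green (21, 21, 309.0) [437.8 107.8   8. ] [-154.4  125. ]
top blue (21, 21, 317.0) [ 443.4 -136.9    8. ] [-137.  -119.1]
top blue (12, 15, 108.0) [451.  -47.4   8. ] [-133.8  -29.3]
top yellow (20, 20, 298.0) [550.3  32.8   8. ] [-38.5  55.5]
side green (25, 21, 392.0) [438.5 106.7   8. ] [-153.7  124. ]
side blue (30, 29, 654.0) [ 444.  -136.4    8. ] [-136.5 -118.6]
side blue (19, 15, 236.0) [451.3 -49.7   8. ] [-133.4  -31.6]
side yellow (26, 24, 437.0) [550.4  32.1   8. ] [-38.3  54.8]
travel [61.7 45.7 -0.7] dr [0.    0.002 1.564] pos [441.1 167.1 259.5] f [-0.2  0.3 -0.4] t 8.05
```

Call:
{"fn": "move_arm", "kwargs": {"fingers": [26, 26, 26, 26, 26, 26, 26, 26, 26, 26], "travel": [[6, 5, 0], [12, 10, 0], [18, 15, 0], [24, 20, 0], [30, 25, 0], [36, 30, 0], [42, 35, 0], [50, 40, 0], [60, 45, 0], [60, 46, 0]], "dr": [[0, 0, 0.14], [0, 0, 0.28], [0, 0, 0.42], [0, 0, 0.56], [0, 0, 0.7], [0, 0, 0.84], [0, 0, 0.98], [0, 0, 1.12], [0, 0, 1.26], [0, 0, 1.4]]}}

```text
clock: 9.05
position: [390.8, 108.1, 257.5]
ee_rot: [-0.055, 0.999, -0.001, -0.002]
contact_force: [-0.1, 0.3, 0.2]
gripper_width: 25.7
grasp_force: 0.0
```

Call:
{"fn": "move_arm", "kwargs": {"fingers": [26, 26, 26, 26], "travel": [[0, 0, 0], [0, 0, 0], [0, 0, 20], [0, 0, 20]], "dr": [[0, 0, 0.1], [0, 0, 0.165], [0, 0, 0.165], [0, 0, 0.165]]}}

```text
clock: 9.45
position: [390.9, 108.5, 236.4]
ee_rot: [0.025, 1.0, -0.002, -0.003]
contact_force: [0.2, 0.0, -0.2]
gripper_width: 26.2
grasp_force: 0.0
```

```bash
python3 -c "
from look import *
go((*t2w(-200,124.5),178),87.25)"
```

```text
travel [-1.6  1.3 58.4] dr [-0.004 -0.006 -0.002] pos [390.9 108.5 236.4] f [ 0.2  0.  -0.2] t 9.45
```

Call:
{"fn": "move_arm", "kwargs": {"fingers": [26, 26, 26, 26, 26, 26, 26, 26, 26, 26], "travel": [[-2, 1, 20], [-2, 1, 40], [-2, 1, 58], [-2, 1, 58], [-9, 1, 58], [-16, 1, 58], [-24, 1, 58], [-32, 1, 58], [-40, 1, 58], [-48, 1, 58]], "dr": [[0, 0, 0], [0, 0, 0], [0, 0, 0], [0, 0, 0], [0, 0, 0], [0, 0, 0], [0, 0, 0], [0, 0, 0], [0, 0, 0], [0, 0, 0]]}}

```text
clock: 10.45
position: [440.7, 107.5, 181.2]
ee_rot: [0.025, 1.0, 0.0, 0.0]
contact_force: [-0.7, 0.9, -0.4]
gripper_width: 26.0
grasp_force: 0.3
```

```bash
python3 -c "
from look import *
look();go((*t2w(-82,124.5),178),87.25)"
```

```text
top blue (21, 21, 318.5) [ 443.4 -137.1    8. ] [-137.  -119.3]
top blue (12, 15, 109.5) [451.4 -47.1   8. ] [-133.3  -29. ]
top yellow (20, 20, 298.0) [550.3  32.8   8. ] [-38.5  55.5]
side green (24, 21, 376.5) [476.8 105.    8. ] [-115.2  124.1]
side blue (30, 29, 652.0) [ 444.  -136.4    8. ] [-136.5 -118.6]
side blue (19, 15, 235.0) [451.2 -49.9   8. ] [-133.4  -31.9]
side yellow (25, 24, 433.0) [550.4  32.1   8. ] [-38.3  54.8]
travel [-68.9  -0.6   3.2] dr [ 0.001  0.001 -0.002] pos [441.3 107.8 181.1] f [-0.  -0.1 -0.1] t 10.55
```

Call:
{"fn": "move_arm", "kwargs": {"fingers": [26, 26, 26, 26, 26, 26, 26, 26, 26, 26], "travel": [[-8, 0, 1], [-16, 0, 2], [-24, 0, 2], [-32, 0, 2], [-40, 0, 2], [-48, 0, 2], [-55, 0, 2], [-61, 0, 2], [-66, 0, 2], [-68, 0, 2]], "dr": [[0, 0, 0], [0, 0, 0], [0, 0, 0], [0, 0, 0], [0, 0, 0], [0, 0, 0], [0, 0, 0], [0, 0, 0], [0, 0, 0], [0, 0, 0]]}}

```text
clock: 11.55
position: [508.4, 104.3, 178.9]
ee_rot: [0.025, 1.0, 0.0, 0.0]
contact_force: [-0.3, 1.0, -0.4]
gripper_width: 26.0
grasp_force: 0.2
```

Call:
{"fn": "move_arm", "kwargs": {"fingers": [26, 26, 26, 26, 26, 26, 26], "travel": [[0, 0, 0], [15, 0, 0], [30, 0, -10], [40, 0, -50], [50, 0, -80], [60, 0, -80], [60, 0, -80]], "dr": [[0, 0, 0], [0, 0, 0], [0, 0, 0], [0, 0, 0], [0, 0, 0], [0, 0, 0], [0, 0, 0]]}}

```text
clock: 12.25
position: [446.6, 107.0, 259.5]
ee_rot: [0.024, 1.0, 0.0, 0.0]
contact_force: [-0.2, 0.1, -0.3]
gripper_width: 26.3
grasp_force: 0.0
```

```bash
python3 -c "
from look import *
look();go((*t2w(-184,-119),260),87.25)"
```

```text
top green (20, 20, 294.0) [542.5 102.8   8. ] [-49.6 125. ]
top blue (21, 21, 317.0) [ 443.4 -136.9    8. ] [-137.  -119.1]
top blue (12, 15, 108.5) [451.4 -47.1   8. ] [-133.3  -29. ]
top yellow (20, 20, 299.0) [550.3  32.8   8. ] [-38.5  55.5]
side green (24, 22, 383.5) [542.7 101.7   8. ] [-49.3 124. ]
side blue (30, 29, 654.0) [ 444.  -136.4    8. ] [-136.5 -118.6]
side blue (19, 15, 235.0) [451.2 -49.9   8. ] [-133.4  -31.9]
side yellow (25, 24, 435.0) [550.4  32.1   8. ] [-38.3  54.8]
travel [  39.2 -243.9   -1.4] dr [-0.001 -0.001 -0.001] pos [447.6 107.1 258.4] f [-0.2  1.1 -0.7] t 12.35
```

Call:
{"fn": "move_arm", "kwargs": {"fingers": [26, 26, 26, 26, 26, 26, 26, 26, 26, 26], "travel": [[6, -35, 0], [12, -70, 0], [18, -105, 0], [24, -140, 0], [30, -175, 0], [35, -205, 0], [39, -230, 0], [39, -244, 0], [39, -244, 20], [39, -244, 20]], "dr": [[0, 0, 0], [0, 0, 0], [0, 0, 0], [0, 0, 0], [0, 0, 0], [0, 0, 0], [0, 0, 0], [0, 0, 0], [0, 0, 0], [0, 0, 0]]}}

```text
clock: 13.35
position: [396.1, -135.2, 236.4]
ee_rot: [0.026, 1.0, -0.0, -0.003]
contact_force: [-0.0, 0.7, -0.1]
gripper_width: 26.1
grasp_force: 0.0
```

```bash
python3 -c "
from look import *
go((*t2w(-184,-119),178),87.25)"
```

```text
travel [-0.7  0.7 58.4] dr [-0.    -0.007 -0.003] pos [ 396.1 -135.2  236.4] f [-0.   0.7 -0.1] t 13.35
```

Call:
{"fn": "move_arm", "kwargs": {"fingers": [26, 26, 26, 26, 26, 26, 26, 26, 26, 26], "travel": [[0, 1, 20], [0, 1, 40], [0, 1, 59], [0, 1, 59], [-7, 1, 59], [-14, 1, 59], [-22, 1, 59], [-30, 1, 59], [-38, 1, 59], [-46, 1, 59]], "dr": [[0, 0, 0], [0, 0, 0], [0, 0, 0], [0, 0, 0], [0, 0, 0], [0, 0, 0], [0, 0, 0], [0, 0, 0], [0, 0, 0], [0, 0, 0]]}}

```text
clock: 14.35
position: [443.7, -135.9, 180.2]
ee_rot: [0.025, 1.0, 0.0, 0.0]
contact_force: [-1.2, 0.8, 0.9]
gripper_width: 25.7
grasp_force: 0.4
```

```bash
python3 -c "
from look import *
look();go((*t2w(-78,-119),178),87.25)"
```

```text
top green (20, 20, 294.0) [542.5 102.8   8. ] [-49.6 125. ]
top yellow (20, 20, 299.0) [550.3  32.8   8. ] [-38.5  55.5]
side green (24, 22, 383.5) [542.7 101.7   8. ] [-49.3 124. ]
side blue (28, 29, 618.5) [ 480.1 -139.2    8. ] [-100.2 -119.7]
side yellow (25, 24, 434.0) [550.6  32.    8. ] [-38.1  54.8]
travel [-58.   -0.9   2.2] dr [-0.     0.002 -0.001] pos [ 444.5 -135.8  180.1] f [ 0.4  0.5 -0.1] t 14.45
```

Call:
{"fn": "move_arm", "kwargs": {"fingers": [26, 26, 26, 26, 26, 26, 26, 26, 26], "travel": [[-8, 0, 1], [-16, 0, 2], [-24, 0, 2], [-32, 0, 2], [-40, 0, 2], [-48, 0, 2], [-54, 0, 2], [-57, 0, 2], [-58, 0, 2]], "dr": [[0, 0, 0], [0, 0, 0], [0, 0, 0], [0, 0, 0], [0, 0, 0], [0, 0, 0], [0, 0, 0], [0, 0, 0], [0, 0, 0]]}}

```text
clock: 15.35
position: [501.2, -138.7, 177.9]
ee_rot: [0.025, 1.0, 0.0, -0.0]
contact_force: [0.1, 0.9, 0.5]
gripper_width: 25.9
grasp_force: 0.2
```

Call:
{"fn": "move_arm", "kwargs": {"fingers": [26, 26, 26, 26, 26, 26, 26, 26, 26], "travel": [[0, 0, 0], [15, 0, 0], [30, 0, -10], [40, 0, -50], [50, 0, -90], [60, 0, -130], [90, 0, -150], [90, 0, -150], [90, 0, -150]], "dr": [[0, 0, 0], [0, 0, 0], [0, 0, 0], [0, 0, 0], [0, 0, 0], [0, 0, 0], [0, 0, 0], [0, 0, 0], [0, 0, 0]]}}

```text
clock: 16.25
position: [410.4, -134.2, 328.5]
ee_rot: [0.025, 1.0, 0.0, 0.001]
contact_force: [-0.7, -0.2, 0.6]
gripper_width: 26.4
grasp_force: 0.0
```

```bash
python3 -c "
from look import *
look()
p=cv2.imread('pics/last_side.png');cv2.imwrite('pics/fin.png',p)"
```

```text
top green (20, 21, 294.5) [542.5 102.8   8. ] [-49.6 125. ]
top blue (21, 21, 315.5) [ 535.2 -142.2    8. ] [ -45. -120.]
top yellow (20, 20, 299.0) [550.3  32.8   8. ] [-38.5  55.5]
side green (24, 22, 383.5) [542.7 101.7   8. ] [-49.3 124. ]
side blue (29, 28, 626.0) [ 534.9 -141.7    8. ] [ -45.4 -119.5]
side blue (19, 15, 235.0) [451.2 -49.9   8. ] [-133.4  -31.9]
side yellow (25, 24, 435.0) [550.4  32.1   8. ] [-38.3  54.8]
```

View pics/fin.png

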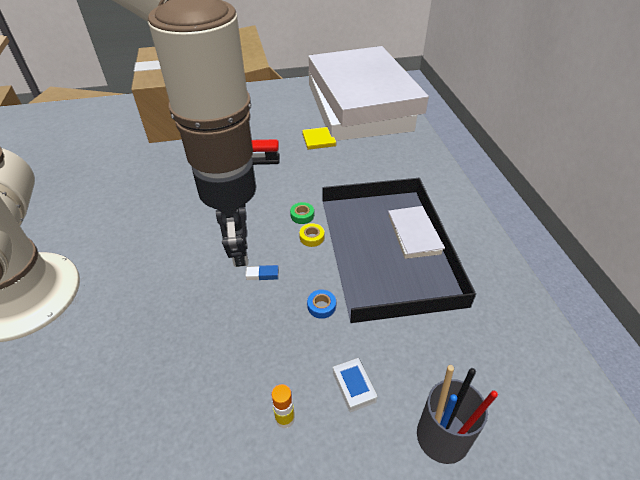

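The picture shows the rolls still just in front of the tray. My frame's origin is the mouth, not the tray centre, so each roll needs about 115 mm more, to x≈70. They line up with the opening, and the eraser hasn't moved.

```bash
python3 -c "
from look import *
go((*t2w(-92,-119.7),178),87.25)"
```

```text
travel [-77.5  -1.6 149.2] dr [-0.    -0.001 -0.001] pos [ 411.2 -134.2  327.3] f [0.1 0.9 0.6] t 16.35
```

Call:
{"fn": "move_arm", "kwargs": {"fingers": [26, 26, 26, 26, 26, 26, 26], "travel": [[-40, -1, 40], [-77, -1, 80], [-77, -1, 110], [-77, -1, 135], [-77, -1, 149], [-77, -1, 149], [-77, -1, 149]], "dr": [[0, 0, 0], [0, 0, 0], [0, 0, 0], [0, 0, 0], [0, 0, 0], [0, 0, 0], [0, 0, 0]]}}

```text
clock: 17.05
position: [488.2, -139.0, 177.6]
ee_rot: [0.025, 1.0, -0.0, -0.001]
contact_force: [0.0, 0.7, 0.0]
gripper_width: 25.9
grasp_force: 0.0
```

```bash
python3 -c "
from look import *
go((*t2w(35,-117),178),87.25)"
```

```text
travel [-127.2    2.2   -0.7] dr [-0.    -0.003 -0.001] pos [ 488.2 -139.   177.6] f [0.  0.7 0. ] t 17.05
```

Call:
{"fn": "move_arm", "kwargs": {"fingers": [26, 26, 26, 26, 26, 26, 26, 26, 26, 26], "travel": [[-6, 0, 0], [-12, 0, 0], [-20, 0, 0], [-28, 0, 0], [-36, 0, 0], [-44, 0, 0], [-52, 0, 0], [-60, 0, 0], [-66, 1, 0], [-70, 1, 0]], "dr": [[0, 0, 0], [0, 0, 0], [0, 0, 0], [0, 0, 0], [0, 0, 0], [0, 0, 0], [0, 0, 0], [0, 0, 0], [0, 0, 0], [0, 0, 0]]}}

```text
clock: 18.05
position: [558.5, -141.4, 178.9]
ee_rot: [0.025, 1.0, 0.0, 0.0]
contact_force: [-0.8, 0.3, 0.8]
gripper_width: 26.2
grasp_force: 0.4
```

Call:
{"fn": "move_arm", "kwargs": {"fingers": [26, 26, 26, 26, 26, 26, 26, 26, 26], "travel": [[-6, 0, 0], [-14, 0, 0], [-22, 0, 0], [-30, 1, 0], [-38, 1, 0], [-46, 1, 0], [-52, 1, 0], [-56, 1, 0], [-57, 1, 0]], "dr": [[0, 0, 0], [0, 0, 0], [0, 0, 0], [0, 0, 0], [0, 0, 0], [0, 0, 0], [0, 0, 0], [0, 0, 0], [0, 0, 0]]}}

```text
clock: 18.95
position: [615.2, -143.3, 178.9]
ee_rot: [0.025, 1.0, 0.0, 0.0]
contact_force: [-0.0, 0.2, 0.8]
gripper_width: 25.9
grasp_force: 0.2
```

Call:
{"fn": "move_arm", "kwargs": {"fingers": [26, 26, 26, 26, 26, 26, 26], "travel": [[0, 0, 0], [15, 0, 0], [30, 0, -10], [40, 0, -50], [60, 0, -90], [100, 0, -90], [100, 0, -90]], "dr": [[0, 0, 0], [0, 0, 0], [0, 0, 0], [0, 0, 0], [0, 0, 0], [0, 0, 0], [0, 0, 0]]}}

```text
clock: 19.65
position: [510.1, -138.3, 269.7]
ee_rot: [0.025, 1.0, 0.001, -0.001]
contact_force: [-0.3, 0.1, -0.8]
gripper_width: 25.7
grasp_force: 0.0
```

```bash
python3 -c "
from look import *
look();go((*t2w(-86,55.2),260),87.25)"
```

```text
top blue (12, 15, 108.5) [451.4 -47.1   8. ] [-133.3  -29. ]
top blue (21, 21, 319.0) [ 650.2 -147.1    8. ] [  70.  -119.4]
side blue (29, 25, 546.5) [ 650.1 -142.9    8. ] [  69.7 -115.1]
side blue (19, 15, 235.0) [451.2 -49.9   8. ] [-133.4  -31.9]
travel [ 19.8 172.4   9.6] dr [ 0.     0.001 -0.001] pos [ 514.  -138.4  269.6] f [0.4 0.6 0.4] t 19.75
```

Call:
{"fn": "move_arm", "kwargs": {"fingers": [26, 26, 26, 26, 26, 26, 26], "travel": [[10, 35, 0], [20, 70, 0], [20, 105, 0], [20, 140, 5], [20, 165, 10], [20, 172, 10], [20, 172, 10]], "dr": [[0, 0, 0], [0, 0, 0], [0, 0, 0], [0, 0, 0], [0, 0, 0], [0, 0, 0], [0, 0, 0]]}}

```text
clock: 20.45
position: [504.1, 35.4, 258.6]
ee_rot: [0.024, 1.0, -0.0, -0.0]
contact_force: [0.4, -0.2, -0.5]
gripper_width: 26.3
grasp_force: 0.0
```

```bash
python3 -c "
from look import *
look();go((*t2w(-86,55.2),178),87.25)"
```

```text
top blue (12, 15, 108.5) [451.4 -47.1   8. ] [-133.3  -29. ]
top blue (21, 21, 321.5) [ 650.2 -146.8    8. ] [  70.  -119.1]
side green (23, 22, 208.0) [543.9 100.8   8. ] [-48.1 123.1]
side blue (29, 25, 546.0) [ 649.9 -143.     8. ] [  69.5 -115.3]
side blue (19, 15, 234.0) [451.2 -49.9   8. ] [-133.4  -31.9]
side yellow (25, 24, 436.0) [550.4  32.1   8. ] [-38.3  54.8]
travel [ 1.   0.7 80.8] dr [-0.    -0.    -0.002] pos [503.8  34.  258.8] f [0.3 0.  0.4] t 20.55
```

Call:
{"fn": "move_arm", "kwargs": {"fingers": [26, 26, 26, 26, 26, 26, 26, 26, 26, 26], "travel": [[1, 0, 30], [1, 0, 60], [1, 0, 81], [1, 0, 81], [-5, 0, 81], [-12, 0, 81], [-20, 0, 81], [-28, 0, 81], [-36, -1, 81], [-44, -1, 81]], "dr": [[0, 0, 0], [0, 0, 0], [0, 0, 0], [0, 0, 0], [0, 0, 0], [0, 0, 0], [0, 0, 0], [0, 0, 0], [0, 0, 0], [0, 0, 0]]}}

```text
clock: 21.55
position: [548.1, 31.1, 178.2]
ee_rot: [0.025, 1.0, 0.0, 0.0]
contact_force: [-1.5, 0.2, 0.0]
gripper_width: 25.8
grasp_force: 0.4
```

Call:
{"fn": "move_arm", "kwargs": {"fingers": [26, 26, 26, 26, 26, 26, 26, 26, 26, 26], "travel": [[-8, 0, 0], [-16, 0, 0], [-24, -1, 0], [-32, -1, 0], [-40, -2, 0], [-48, -2, 0], [-56, -3, 0], [-64, -3, 0], [-69, -4, 0], [-71, -4, 0]], "dr": [[0, 0, 0], [0, 0, 0], [0, 0, 0], [0, 0, 0], [0, 0, 0], [0, 0, 0], [0, 0, 0], [0, 0, 0], [0, 0, 0], [0, 0, 0]]}}

```text
clock: 22.55
position: [618.6, 23.6, 177.8]
ee_rot: [0.025, 1.0, 0.0, 0.0]
contact_force: [-0.1, 0.7, 0.4]
gripper_width: 26.1
grasp_force: 0.4
```

Call:
{"fn": "move_arm", "kwargs": {"fingers": [26, 26, 26, 26, 26, 26, 26, 26], "travel": [[0, 0, 0], [15, 0, 0], [30, 0, -10], [40, 0, -50], [60, 0, -80], [100, 0, -80], [130, 0, -80], [130, 0, -80]], "dr": [[0, 0, 0], [0, 0, 0], [0, 0, 0], [0, 0, 0], [0, 0, 0], [0, 0, 0], [0, 0, 0], [0, 0, 0]]}}

```text
clock: 23.35
position: [484.2, 29.6, 258.1]
ee_rot: [0.024, 1.0, -0.0, -0.001]
contact_force: [-0.1, 1.1, -0.6]
gripper_width: 25.7
grasp_force: 0.0
```

```bash
python3 -c "
from look import *
look();go((*t2w(-98,124.5),260),87.25)"
```

```text
top blue (12, 15, 107.5) [451.4 -47.4   8. ] [-133.3  -29.3]
top blue (21, 21, 320.0) [ 650.2 -147.1    8. ] [  70.  -119.4]
top yellow (21, 20, 309.0) [652.9  21.6   8. ] [64.6 49.2]
side green (24, 22, 383.5) [542.7 101.7   8. ] [-49.3 124. ]
side blue (29, 24, 542.5) [ 650.1 -142.9    8. ] [  69.7 -115.1]
side blue (19, 15, 235.0) [451.2 -49.9   8. ] [-133.4  -31.9]
side yellow (25, 23, 439.5) [652.2  21.2   8. ] [63.9 48.9]
travel [-2.6 74.5 -1.4] dr [ 0.     0.001 -0.   ] pos [487.9  30.3 258.6] f [ 0.7 -0.3  1. ] t 23.45
```

Call:
{"fn": "move_arm", "kwargs": {"fingers": [26, 26, 26, 26, 26, 26, 26, 26, 26], "travel": [[0, 35, 0], [0, 65, 0], [0, 74, 0], [0, 74, 0], [0, 74, 30], [0, 74, 60], [0, 74, 80], [0, 74, 80], [0, 74, 80]], "dr": [[0, 0, 0], [0, 0, 0], [0, 0, 0], [0, 0, 0], [0, 0, 0], [0, 0, 0], [0, 0, 0], [0, 0, 0], [0, 0, 0]]}}

```text
clock: 24.35
position: [492.3, 103.5, 178.0]
ee_rot: [0.025, 1.0, -0.0, -0.0]
contact_force: [0.7, -0.1, 0.5]
gripper_width: 25.8
grasp_force: 0.0
```

```bash
python3 -c "
from look import *
look();go((*t2w(30,117),178),87.25)"
```

```text
top blue (12, 15, 108.5) [451.4 -47.1   8. ] [-133.3  -29. ]
top blue (21, 21, 320.5) [ 650.2 -147.1    8. ] [  70.  -119.4]
top yellow (21, 20, 310.5) [652.7  21.6   8. ] [64.4 49.2]
side green (24, 22, 383.5) [542.7 101.7   8. ] [-49.3 124. ]
side blue (29, 25, 547.0) [ 649.9 -143.     8. ] [  69.5 -115.3]
side blue (19, 15, 234.0) [451.3 -49.7   8. ] [-133.4  -31.6]
side yellow (25, 23, 440.5) [652.2  21.2   8. ] [63.9 48.9]
travel [-129.6   -6.5    1.2] dr [ 0.001  0.002 -0.002] pos [492.5 103.9 179. ] f [-0.1 -0.2  0.8] t 24.45
```

Call:
{"fn": "move_arm", "kwargs": {"fingers": [26, 26, 26, 26, 26, 26, 26, 26, 26, 26], "travel": [[-7, 0, 0], [-14, 0, 1], [-22, 0, 1], [-30, -1, 1], [-38, -1, 1], [-46, -2, 1], [-54, -2, 1], [-62, -3, 1], [-68, -3, 1], [-72, -3, 1]], "dr": [[0, 0, 0], [0, 0, 0], [0, 0, 0], [0, 0, 0], [0, 0, 0], [0, 0, 0], [0, 0, 0], [0, 0, 0], [0, 0, 0], [0, 0, 0]]}}

```text
clock: 25.45
position: [564.2, 97.4, 176.8]
ee_rot: [0.025, 1.0, 0.0, 0.0]
contact_force: [-0.7, 0.6, 1.1]
gripper_width: 26.1
grasp_force: 0.3
```

Call:
{"fn": "move_arm", "kwargs": {"fingers": [26, 26, 26, 26, 26, 26, 26, 26, 26], "travel": [[-6, 0, 0], [-14, -1, 0], [-22, -1, 0], [-30, -2, 0], [-38, -2, 0], [-46, -3, 0], [-52, -3, 0], [-56, -3, 0], [-57, -3, 0]], "dr": [[0, 0, 0], [0, 0, 0], [0, 0, 0], [0, 0, 0], [0, 0, 0], [0, 0, 0], [0, 0, 0], [0, 0, 0], [0, 0, 0]]}}

```text
clock: 26.35
position: [620.8, 91.7, 176.8]
ee_rot: [0.025, 1.0, 0.0, 0.0]
contact_force: [-1.0, -0.5, 0.4]
gripper_width: 25.9
grasp_force: 0.2
```

Call:
{"fn": "move_arm", "kwargs": {"fingers": [26, 26, 26, 26, 26, 26, 26, 26, 26], "travel": [[0, 0, 0], [15, 0, 0], [30, 0, -10], [40, 0, -50], [60, 0, -90], [100, 0, -120], [140, 0, -150], [180, 0, -150], [180, 0, -150]], "dr": [[0, 0, 0], [0, 0, 0], [0, 0, 0], [0, 0, 0], [0, 0, 0], [0, 0, 0], [0, 0, 0], [0, 0, 0], [0, 0, 0]]}}

```text
clock: 27.25
position: [436.0, 99.4, 327.7]
ee_rot: [0.024, 1.0, 0.001, -0.001]
contact_force: [-0.7, -1.0, 0.1]
gripper_width: 26.3
grasp_force: 0.0
```

```bash
python3 -c "
from look import *
look();s=arm.read_state();print(s['clock'],s['position'])
cv2.imwrite('pics/fin2.png',cv2.imread('pics/last_side.png'))"
```

```text
top green (21, 21, 312.5) [655.3  90.7   8. ] [ 63.7 118.4]
top blue (12, 15, 109.5) [451.4 -47.4   8. ] [-133.3  -29.3]
top blue (21, 21, 322.5) [ 650.2 -146.8    8. ] [  70.  -119.1]
top yellow (21, 20, 309.0) [652.9  21.6   8. ] [64.6 49.2]
side green (25, 21, 386.0) [655.   90.1   8. ] [ 63.4 117.7]
side blue (29, 25, 546.5) [ 650.1 -142.9    8. ] [  69.7 -115.1]
side blue (19, 15, 236.0) [451.3 -49.7   8. ] [-133.4  -31.6]
side yellow (25, 23, 438.5) [652.2  21.2   8. ] [63.9 48.9]
27.35 [439.74070352 100.56630211 327.76758341]
```

View pics/fin2.png

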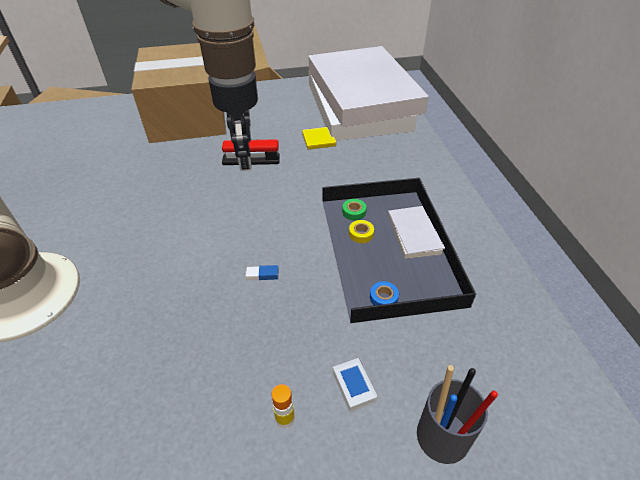

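The picture shows all three rolls flat inside the tray (green at (354,209), yellow at (362,231), blue at (385,293)), about 38 mm or more past the front edge. The eraser and other items are where they were, and the arm is clear.

```bash
python3 -c "
from bench import arm
print(arm.job_done())"
```

```text
the job is handed in; nothing more can be done
None
```

The green, blue and yellow rolls lie flat and fully inside the tray, pushed there along the desk only; the eraser and other items look unmoved, and I handed the job in at about 27 s.

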